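# Three strokes on the tally counter

### The job

Three culture dishes have been read and must go on the tally. Press the lever of the taller tally counter (the one whose lever ends in a crossbar) down to its stop three times, letting it spring all the way back up after each stroke, so that its pointer ends on the third mark clockwise from the top mark, no more and no less. Leave the lever of the low, wide counter (ball-ended) alone.

Things in the scene. Friction and masses are not known exactly. Their poses are not given: they have to be found in the camera images.
- tall_bar (a point): Centre of the white round crossbar (24 mm thick, 46 long, level) ending the lever on the right side of the TALL tally counter: fixed grey housing 60 deep, 80 wide, 118 high, dial towards the robot. x: level, along the bar, to the counter's back; -y: outward along the lever. Height 110 mm at rest, 46 at the lower stop: a stroke is 63 mm almost straight down (105 mm lever, axis 78 mm high).
- tall_lever (a joint): Tall counter's lever: 0 = up at rest, grows when pressed, 0.61 rad = lower stop. Its spring lifts it when let go; pressing takes 2 to 4 N at the bar. Each full downstroke ratchets the pointer on one mark, where it stays. A stroke short of 0.55 rad moves it part of a mark, which the next stroke only completes; the next mark is caught only once the lever is back below 0.05 rad.
- tall_dial (a joint): Pointer of the tall counter, under a window on its white dial, clockwise seen from the robot's side: about 0 at the start, on the long top mark. 12 marks, 0.524 rad (30 deg) apart: the third, on the lever's side of the dial, is at 1.571 rad. It turns one way only.
- low_ball (a point): Centre of the white ball (24 mm) ending the lever on the right side of the LOW tally counter, which must not be worked: same kind, fixed, housing 60 deep, 104 wide, 88 mm high. The ball is 105 mm from the lever's axis (mid-width of the housing) and 82 mm high at rest. Axes as for the crossbar.
Not all that is in view belongs to the job. Leave any brown or yellow look-alike of the part that bears tall_bar alone.

How it is judged:
On the way, in this order (a step that is already met when the one before it is completed fails the run):
1. first stroke: the pointer is on the first mark and the lever is back up (value of joint tall_dial above 0.4 rad and value of joint tall_lever below 0.1 rad), for 0.04 s.
2. second stroke: the pointer is on the second mark and the lever is back up (value of joint tall_dial above 0.92 rad and value of joint tall_lever below 0.1 rad), for 0.04 s.
3. third stroke: the pointer is on the third mark and the lever is back up (value of joint tall_dial above 1.4 rad and value of joint tall_lever below 0.1 rad), for 0.04 s.
At the end, for the whole second after the job is handed in: The tall counter's pointer stands within 0.17 rad (10 deg) of the third mark (1.571 rad) and its lever is back up, within 0.1 rad of rest (all of step 3 and value of joint tall_dial below 1.75 rad); the robot touches nothing.
It fails at once if the low counter's lever is pressed (its ball moves more than 15 mm) (distance of low_ball from where it was at the start of the episode above 0.015 m).
It also fails if it takes over 40 s, if anything falls off the work surface, if the arm or the gripper's body presses on something with over 40 N, if the wrist force passes 120 N, or if a joint passes its speed limit or range.

### The arm

A 7-joint arm with a two-finger parallel gripper is mounted at the origin on a cart in front of the work surface, level with it; the furniture and walls round the work are solid. World frame = base frame: x ahead of the robot, y to its left, z up, the work surface at z = 0. Lengths are in m, angles in rad, forces in N, time in s.
With the tool pointing down it reaches from about 0.35 to 0.9 m from the base axis. Payload 8.1 kg.
Tool frame: the origin (TCP) lies midway between the tips of the shut fingers; the grasp point (between the pads) lies 19 mm behind it; z points along the fingers, x is the direction in which the jaws open and shut, and the axes are right-handed (so a half turn about z gives the same grasp; the last joint's range is limited). The gripper opens to 92 mm and grips with 3 to 60 N. Pads are 19 mm wide; open, the fingers measure 130 mm over their backs; the gripper's body (75 mm by 190 mm) begins 47 mm behind the grasp point.
Start: joints at [-1.212, 0.434, 0.025, 1.573, -0.012, 1.134, -0.075], TCP at [0.279, 0.56, 0.227] pointing down, gripper open.
Joint ranges: [-2.62, 2.62], [-0.44, 2.09], [-1.27, 1.32], [0.08, 2.57], [-1.32, 4.46], [0.12, 2], [-2.74, 2.74]. Speed limits (rad/s): [2.22, 2.22, 3.01, 3.01, 3.14, 3.14, 3.14].

### API

Orientations are given as a rotation vector (axis times angle).
In Python, from workcell import ctrl gives the robot as it stands.
- The arm moves only by the shell command python3 -m crank 'ROWS' [FORCE]. ROWS is text: rows parted by semicolons, each of 5 numbers parted by spaces: the finger opening in m, from 0 to 0.0918, then the shift along the tool's x, y, z in m, then the turn about the tool's z in rad. A call has 1 to 12 rows; each row is the pose to reach, as a shift and turn from the pose commanded when the call began, along the tool's axes at that moment; what a row does not reach only later rows make up. A row lasts 1/10 s, in which the tool goes at most 50 mm and 8.59 degrees, less where a joint would pass 70% of its speed; a pose out of reach is approached as far as the arm can. A call with a gripper value outside its range is refused whole. The fingers move at their own pace and stop on an object; FORCE is the grip in N (left out, the last holds). Time passes only in rows, so rows that repeat a pose let the fingers close. It gives the time, the measured TCP pose, the force and the opening at its end, in the units of the state.
- ctrl.read_state(): the state, without advancing time (a new reading comes with each control period).
- ctrl.snapshot(name): name is "side" or "top" or "wrist"; returns (picture, depth): 384x512x3 uint8, blue, green, red; 384x512 float32, m along the optical axis (not along the pixel's ray), 0 where there is no reading.
- ctrl.camera_info(name): a dict with "intrinsics" (3x3 intrinsics, pixels), "world_to_cam" (4x4, takes a point from world to camera coordinates); the wrist camera has in their place "T_tool_cam" (4x4, takes a point from camera to tool coordinates, whose origin is the TCP and whose axes are the tool frame's). Camera axes: x right, y up, looking along -z (the intrinsics and any distortion apply to the point x, -y, -z); pixel columns grow to the right and rows downward; lengths in m; the calibration is good to about 2 mm. A picture is of the moment at which its call begins: read the wrist's pose just before it. camera_info takes no time and is no camera call.
- ctrl.hand_in(): hands the job in, once; it reports no verdict.
The state is a dict: "clock": time; "q": joint angles; "qvel": joint speeds; "effort": joint torques, N m; "eef_pos": TCP position; "orientation": TCP orientation; "wrist_force": force on the tool from outside, world axes, zero at the start; "wrist_torque": the same for the moment, N m; "opening": finger opening in m.
Only numpy, scipy, OpenCV 4.12 (cv2) and the standard library are available. Lean on these libraries where they do the work, as an engineer would, in place of code of your own. Each camera call takes 0.05 s, during which the arm holds its last target.

## Working session

There is one attempt and no reset: what is moved stays moved. The work goes in short steps, Python scripts to look and compute and a shell command to move; the robot and the scene stay as the last step left them, time stands still between calls to the robot, and variables do not carry over. Pictures are saved under pics/ and viewed, and the job is handed in when it is done.

```bash
mkdir -p pics; ls
python3 - <<'E'
from workcell import ctrl
import cv2,numpy as np
s=ctrl.read_state();print(s)
for n in("side","top"):
    p,d=ctrl.snapshot(n);cv2.imwrite(f"pics/{n}0.png",p);np.save(f"pics/{n}0.npy",d);print(ctrl.camera_info(n))
E
```

```text
pics
{'clock': 0.0, 'q': array([-1.21161869,  0.43519848,  0.02496421,  1.57409681, -0.01162725,
        1.13400444, -0.07510582]), 'qvel': array([ 1.45714962e-03, -4.26879325e-04,  1.51985018e-03, -6.05879239e-04,
       -6.03187956e-05,  2.12327147e-03,  1.91163748e-03]), 'effort': array([ 1.15028459e-03, -6.67854238e+01,  9.86187011e-01, -3.14474702e+01,
       -6.02759072e-02,  4.23740828e-02,  1.86851898e-04]), 'eef_pos': array([0.27827204, 0.55905837, 0.2259602 ]), 'orientation': array([ 2.67013880e+00,  1.65354232e+00, -1.98638082e-03]), 'wrist_force': array([-1.0056422 ,  0.11267556,  0.13883587]), 'wrist_torque': array([ 0.01911505, -0.02288481,  0.02939553]), 'opening': 0.0921735364941645}
{'intrinsics': array([[373.83024306,   0.        , 251.04393531],
       [  0.        , 373.83024306, 193.40711194],
       [  0.        ,   0.        ,   1.        ]]), 'world_to_cam': array([[-0.88063173, -0.47370047, -0.00977877,  0.53020594],
       [ 0.18668687, -0.36588127,  0.91174498, -0.09600049],
       [-0.4354719 ,  0.80108599,  0.41064031, -1.21743201],
       [ 0.        ,  0.        ,  0.        ,  1.        ]])}
{'intrinsics': array([[479.03434697,   0.        , 254.88594811],
       [  0.        , 479.03434697, 186.55510878],
       [  0.        ,   0.        ,   1.        ]]), 'world_to_cam': array([[ 0.37737876, -0.92601281, -0.00924887,  0.03536571],
       [ 0.72953726,  0.29112758,  0.61888619, -0.45128172],
       [-0.57040394, -0.2403019 ,  0.78542622, -1.71677857],
       [ 0.        ,  0.        ,  0.        ,  1.        ]])}
```

View pics/side0.png

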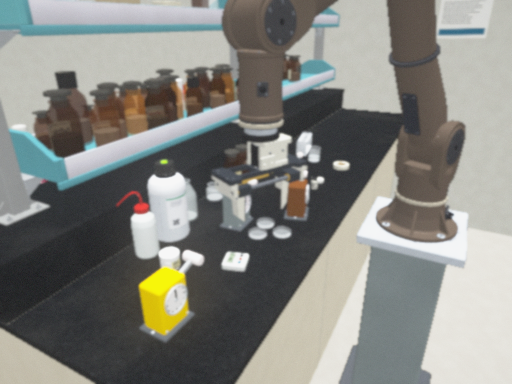

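View pics/top0.png

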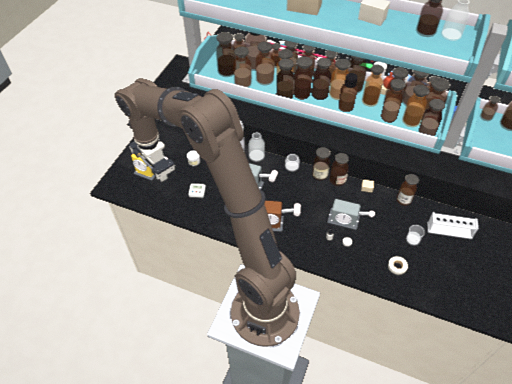

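The top view shows four counters:
- yellow at (143,165), a look-alike
- brown at (271,213), with its bar at (295,210), a look-alike
- grey at (257,178), partly behind the arm, with a white bar at about (272,176)
- grey and wide at (346,212), with a ball at (371,214), the low counter

The grey one with the crossbar fits the description. I'll confirm it in an enlarged crop.

```bash
cat > h.py <<'E'
import numpy as np
from workcell import ctrl
def cast(n,u,v,z=None,d=None):
    i=ctrl.camera_info(n);K=i["intrinsics"];T=i["world_to_cam"];R=T[:3,:3];o=-R.T@T[:3,3]
    r=np.linalg.inv(K)@[u,v,1];c=np.array([r[0],-r[1],-1]);w=R.T@c
    s=d if d is not None else (z-o[2])/w[2]
    return o+s*w
E
python3 - <<'E'
import cv2,numpy as np
from h import *
p=cv2.imread("pics/top0.png");c=p[145:245,225:385];cv2.imwrite("pics/crop0.png",cv2.resize(c,None,fx=5,fy=5,interpolation=2))
d=np.load("pics/top0.npy")
for u,v in [(272,176),(262,178),(265,172),(296,210),(371,214),(257,182)]:print(u,v,cast("top",u,v,z=.11).round(3),cast("top",u,v,d=d[v,u]).round(3))
E
```

```text
272 176 [0.516 0.172 0.11 ] [0.507 0.168 0.121]
262 178 [0.491 0.206 0.11 ] [ 0.578  0.24  -0.004]
265 172 [0.525 0.206 0.11 ] [0.611 0.239 0.   ]
296 210 [0.391 0.024 0.11 ] [0.382 0.022 0.123]
371 214 [ 0.48 -0.25  0.11] [ 0.497 -0.25   0.088]
257 182 [0.464 0.217 0.11 ] [0.494 0.229 0.07 ]
```

View pics/crop0.png

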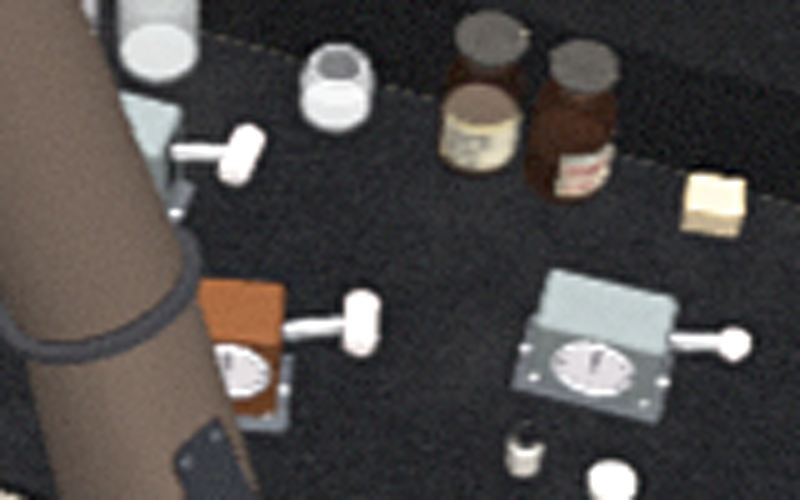

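The crop confirms it: a pale grey tall housing with a white crossbar at full-image (273,176). The brown one at (296,210) is the decoy, and the ball-ended low counter is at (371,214). Next I measure the bar's centre and direction, and check for obstacles on the route.

Run:
```python
import cv2,numpy as np
from h import *
from scipy.spatial.transform import Rotation as Rn
p=cv2.imread("pics/top0.png");d=np.load("pics/top0.npy")
def pts(n,d,vs,us):
    return np.array([cast(n,u,v,d=d[v,u]) for v in vs for u in us if d[v,u]>0])
P=[];px=[]
for v in range(166,186):
    for u in range(266,282):
        if p[v,u].min()>150:
            w=cast("top",u,v,d=d[v,u])
            if .09<w[2]<.135:P.append(w);px.append((u,v))
P=np.array(P);print(len(P),P.mean(0),P.min(0),P.max(0));print(cv2.minAreaRect(np.array(px,np.float32)))
e,V=np.linalg.eigh(np.cov(P[:,:2].T));print(e,V)
print("centroid ray at .112",cast("top",*np.mean(px,0),z=.112))
s=ctrl.read_state();R=Rn.from_rotvec(s["orientation"]).as_matrix();print(R.round(3))
# obstacles grid from both views, max height per 5cm cell
H={}
for n in("top","side"):
    d=np.load(f"pics/{n}0.npy")
    for v in range(0,384,2):
        for u in range(0,512,2):
            if d[v,u]>0:
                w=cast(n,u,v,d=d[v,u])
                if .25<w[0]<.75 and -.1<w[1]<.7 and w[2]<.6:
                    k=(int((w[0])//.05),int((w[1]+.1)//.05));H[k]=max(H.get(k,0),w[2])
print("rows x .25.. ; cols y from -.1")
for a in range(5,15):print(round(a*.05,2),[int(1000*H.get((a,b),-1)) if (a,b) in H else None for b in range(16)])
```

```text
74 [0.51320563 0.17231922 0.1165485 ] [0.48974293 0.15797118 0.10096403] [0.5426579  0.19812188 0.12950983]
((271.9599914550781, 175.2799835205078), (9.199999809265137, 10.399999618530273), 53.13010025024414)
[0.00010481 0.00019245] [[ 0.16620846 -0.98609064]
 [-0.98609064 -0.16620846]]
centroid ray at .112 [0.51670799 0.17356279 0.112     ]
[[ 0.446  0.895 -0.001]
 [ 0.895 -0.446 -0.001]
 [-0.001  0.    -1.   ]]Traceback (most recent call last):
  File "<stdin>", line 24, in <module>
  File "h.py", line 4, in cast
    i=ctrl.camera_info(n);K=i["intrinsics"];T=i["world_to_cam"];R=T[:3,:3];o=-R.T@T[:3,3]
ValueError: time passes only in moves, steps and waits
```

```bash
cat > h.py <<'E'
import numpy as np
from workcell import ctrl
C={}
def cast(n,u,v,z=None,d=None):
    if n not in C: C[n]=ctrl.camera_info(n)
    i=C[n];K=i["intrinsics"];T=i["world_to_cam"];R=T[:3,:3];o=-R.T@T[:3,3]
    r=np.linalg.inv(K)@[u,v,1];c=np.array([r[0],-r[1],-1]);w=R.T@c
    s=d if d is not None else (z-o[2])/w[2]
    return o+s*w
E
python3 - <<'E'
from h import *
print(ctrl.camera_info("wrist"), ctrl.read_state()["clock"])
H={}
for n in("top","side"):
    d=np.load(f"pics/{n}0.npy")
    for v in range(0,384,2):
        for u in range(0,512,2):
            if d[v,u]>0:
                w=cast(n,u,v,d=d[v,u])
                if .25<w[0]<.75 and -.1<w[1]<.7 and w[2]<.6:
                    k=(int((w[0])//.05),int((w[1]+.1)//.05));H[k]=max(H.get(k,0),w[2])
print("rows x .25.. ; cols y from -.1")
for a in range(5,15):print(round(a*.05,2),[int(1000*H[(a,b)]) if (a,b) in H else None for b in range(16)])
E
```

```text
{'intrinsics': array([[316.94281085,   0.        , 255.54867151],
       [  0.        , 316.94281085, 191.19151445],
       [  0.        ,   0.        ,   1.        ]]), 'T_tool_cam': array([[ 9.99998967e-01, -5.57942169e-04, -1.32495147e-03,
         8.99055163e-05],
       [-9.12712314e-04, -9.58450716e-01, -2.85256712e-01,
        -7.64750152e-02],
       [-1.11074393e-03,  2.85257626e-01, -9.58450235e-01,
        -1.58702409e-01],
       [ 0.00000000e+00,  0.00000000e+00,  0.00000000e+00,
         1.00000000e+00]])} 0.1
rows x .25.. ; cols y from -.1
0.25 [10, 7, 9, 3, 3, 2, 6, 9, 10, 10, 11, 339, 552, 591, 599, 335]
0.3 [6, 11, 13, 120, 125, 116, 12, 12, 8, 7, 9, 5, 384, 597, 336, 335]
0.35 [7, 7, 130, 124, 125, 118, 13, 14, 14, 5, 23, 26, 12, 7, 317, 119]
0.4 [7, 8, 121, 115, 7, 2, 12, 12, 14, 6, 21, 28, 23, 11, 124, 120]
0.45 [85, 10, 11, 10, 10, 121, 122, 121, 50, 3, 6, 9, 9, 7, 9, None]
0.5 [85, 12, 9, 6, 7, 124, 123, 128, 111, 3, 3, 8, 48, 54, 10, 7]
0.55 [6, 7, 8, 6, 12, 7, 7, 3, 3, 3, 88, 4, 48, 51, 9, 8]
0.6 [109, 23, 103, 7, 10, 10, 4, 74, 95, 237, 239, 196, 180, 152, 11, 10]
0.65 [157, 156, 157, 6, 62, 70, 7, 136, 143, 237, 239, 210, 196, 195, 3, 8]
0.7 [156, 155, 154, 152, 154, 151, 154, 157, 150, 156, 152, 147, 147, 147, 147, 148]
```

The route is clear: it goes via x 0.28–0.45, and the 240 mm bottles stand at x ≥ 0.6. I move near the counter with the fingers shutting, then take a wrist-camera look.

```bash
python3 -m crank '0 -0.03 0.038 0 0.117; 0 -0.06 0.075 0 0.235; 0 -0.09 0.113 0 0.352; 0 -0.12 0.15 0 0.47; 0 -0.15 0.188 0 0.587; 0 -0.18 0.226 0 0.705; 0 -0.21 0.263 0 0.822; 0 -0.24 0.301 0 0.94; 0 -0.24 0.301 0 0.94; 0 -0.24 0.301 0 0.94; 0 -0.24 0.301 0 0.94' 10
python3 - <<'E'
from workcell import ctrl
import cv2,numpy as np
s=ctrl.read_state();print(s["eef_pos"],s["orientation"],s["q"],s["clock"])
np.savez("pics/w1.npz",p=s["eef_pos"],r=s["orientation"])
for n in("wrist","top"):
    p,d=ctrl.snapshot(n);cv2.imwrite(f"pics/{n}1.png",p);np.save(f"pics/{n}1.npy",d)
E
```

```text
clock: 1.2
eef_pos: [0.4404, 0.2117, 0.2265]
orientation: [-3.13, -0.269, 0.001]
wrist_force: [0.4, 0.7, -0.8]
opening: 0.0084
[0.44037587 0.21167893 0.22652536] [-3.12976130e+00 -2.68670129e-01  9.23309641e-04] [-0.83997134  0.2113578   0.34087958  1.91721833 -0.08268419  1.02677189
 -0.29195705] 1.2
```

View pics/wrist1.png

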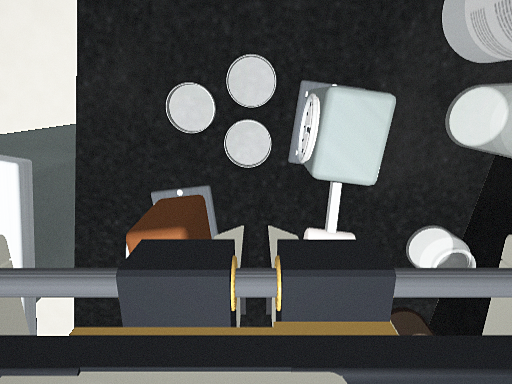

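The wrist view shows the tall grey housing at (350,135), with its dial on the left facing the robot. Its stem runs from (336,185) to (331,230), and the bar's top edge at (330,235) is partly hidden by the gripper. I back off to see the whole bar.

```bash
python3 -m crank '0 0.01 -0.04 0 0; 0 0.01 -0.07 0 0; 0 0.01 -0.07 0 0; 0 0.01 -0.07 0 0'
cat >> h.py <<'E'
from scipy.spatial.transform import Rotation as Rn
def wcast(s,u,v,z=None,d=None):
    if "w" not in C: C["w"]=ctrl.camera_info("wrist")
    i=C["w"];K=i["intrinsics"];M=i["T_tool_cam"]
    R=Rn.from_rotvec(s["orientation"]).as_matrix();o=s["eef_pos"]+R@M[:3,3]
    r=np.linalg.inv(K)@[u,v,1];w=R@M[:3,:3]@np.array([r[0],-r[1],-1])
    k=d if d is not None else (z-o[2])/w[2]
    return o+k*w
E
python3 - <<'E'
from h import *
import cv2
s=ctrl.read_state();print(s["eef_pos"],s["clock"],s["opening"])
p,d=ctrl.snapshot("wrist");cv2.imwrite("pics/wrist2.png",p)
W=[]; px=[]
for v in range(130,245):
    for u in range(270,400):
        if p[v,u].min()>150 and d[v,u]>0:
            w=wcast(s,u,v,d=d[v,u])
            if .095<w[2]<.14: W.append(w);px.append((u,v))
W=np.array(W);px=np.array(px);print(len(W))
m=np.zeros(p.shape[:2],np.uint8);m[px[:,1],px[:,0]]=255
cv2.imwrite("pics/mask2.png",cv2.resize(np.hstack([p[100:260,250:420],cv2.cvtColor(m,8)[100:260,250:420]]),None,fx=2.3,fy=2.3))
E
```

```text
clock: 1.7
eef_pos: [0.4382, 0.2826, 0.2263]
orientation: [3.129, 0.271, -0.001]
wrist_force: [-0.5, -0.3, 1.1]
opening: 0.0005
[0.43822551 0.28260664 0.2263281 ] 1.7 0.000513682755826316
4511
```

View pics/mask2.png

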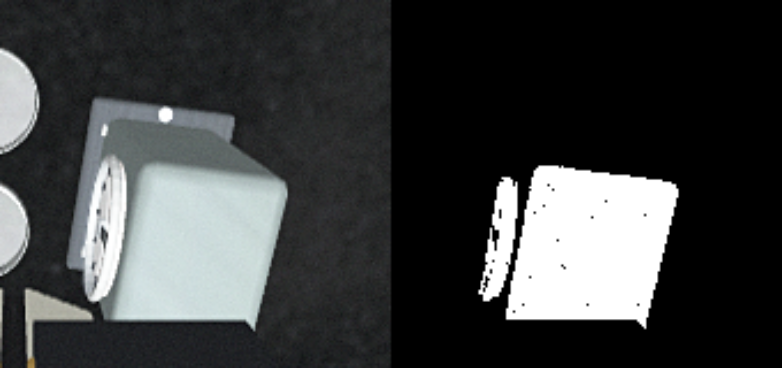

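I went the wrong way and the bar is now hidden. I need to shift along tool +y instead.

```bash
python3 -m crank '0 0.0 0.045 0 0; 0 0 0.09 0 0; 0 0 0.14 0 0; 0 0 0.14 0 0; 0 0 0.14 0 0'
python3 - <<'E'
from h import *
import cv2
s=ctrl.read_state();print(s["eef_pos"],s["clock"],s["opening"])
p,d=ctrl.snapshot("wrist");cv2.imwrite("pics/wrist3.png",p);np.save("pics/wrist3.npy",d)
np.savez("pics/w3.npz",eef_pos=s["eef_pos"],orientation=s["orientation"])
E
```

```text
clock: 2.25
eef_pos: [0.4628, 0.1413, 0.227]
orientation: [-3.131, -0.259, -0.001]
wrist_force: [0.4, 1.2, -0.2]
opening: 0.0007
[0.46276088 0.14131863 0.22702765] 2.25 0.0006817418401196989
```

View pics/wrist3.png

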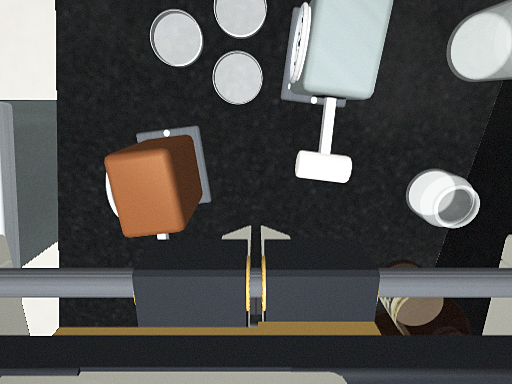

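The bar is now fully visible at (323,166), with its stem running from (331,97) to (324,152). The brown decoy is at (155,190).

Run:
```python
from h import *
import cv2
p=cv2.imread("pics/wrist3.png");d=np.load("pics/wrist3.npy");s=np.load("pics/w3.npz")
m=np.zeros(p.shape[:2],np.uint8);m[140:195,285:362]=(p[140:195,285:362].min(2)>120)*255
m=cv2.morphologyEx(m,cv2.MORPH_OPEN,np.ones((17,17)))
c=max(cv2.findContours(m,0,2)[0],key=cv2.contourArea);r=cv2.minAreaRect(c);b=cv2.boxPoints(r);print(r)
c0=wcast(s,*r[0],z=.112);print("centre",c0)
for q in b:print(wcast(s,*q,z=.11).round(4))
ys,xs=np.nonzero(m);P=np.array([wcast(s,u,v,d=d[v,u]) for u,v in zip(xs,ys)if d[v,u]>0]);print(P.mean(0),np.percentile(P,[2,98],axis=0))
R=Rn.from_rotvec(s["orientation"]).as_matrix();print(R.round(3))
print("tool shift",R.T@(c0-s["eef_pos"]))
u=R.T@(wcast(s,324,152,z=.11)-wcast(s,331,97,z=.107));print("stem dir in tool",u)
```

```text
((323.0, 166.0), (28.0, 54.0), 90.0)
centre [0.5190999  0.16977479 0.112     ]
[0.4935 0.1777 0.11  ]
[0.5401 0.1855 0.11  ]
[0.5464 0.1609 0.11  ]
[0.4986 0.1529 0.11  ]
[0.51748211 0.17075165 0.11780085] [[0.49592546 0.15858082 0.10742239]
 [0.53986859 0.18097054 0.12293686]]
[[ 0.986  0.164  0.   ]
 [ 0.164 -0.986  0.   ]
 [ 0.    -0.    -1.   ]]
tool shift [ 0.06020039 -0.01878885  0.1150569 ]
stem dir in tool [-0.00365119  0.04616451 -0.00301544]
```

```bash
python3 -m crank '0 0.03 -0.009 0 0; 0 0.06 -0.018 0 0; 0 0.06 -0.018 0 0; 0 0.06 -0.018 0.04 0; 0 0.06 -0.018 0.08 0; 0 0.06 -0.018 0.08 0;0 0.06 -0.018 0.08 0'
python3 - <<'E'
from h import *
import cv2
for n in("side","wrist"):
    p,d=ctrl.snapshot(n);cv2.imwrite(f"pics/{n}4.png",p)
a=cv2.imread("pics/side4.png")[130:250,180:330];cv2.imwrite("pics/side4c.png",cv2.resize(a,None,fx=5,fy=5,interpolation=2))
E
```

```text
clock: 3.0
eef_pos: [0.518, 0.1715, 0.147]
orientation: [3.13, 0.266, -0.003]
wrist_force: [1.2, 0.8, 0.8]
opening: 0.0005
```

View pics/side4c.png

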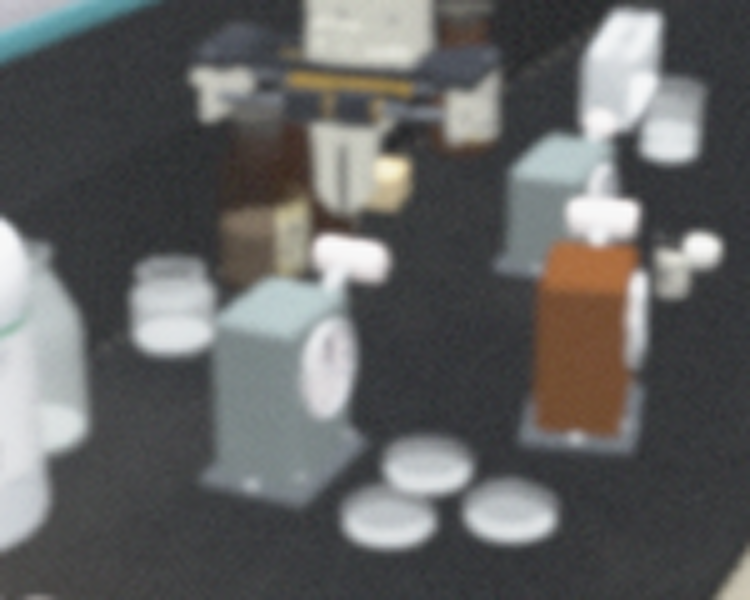

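View pics/wrist4.png

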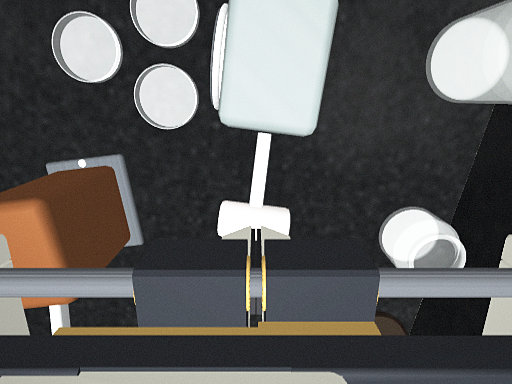

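The side view shows the shut fingers just above the tall bar, at crop (345,190) over (350,258). The wrist view shows the tips at (255,230) over the bar at (254,218). I make the first downstroke and stop at the bottom to check.

```bash
python3 -m crank '0 0 0 0.02 0; 0 0 0 0.04 0; 0 0 0 0.06 0; 0 0 0 0.075 0; 0 0 0 0.085 0; 0 0 0 0.09 0; 0 0 0 0.09 0'
python3 - <<'E'
from h import *
import cv2
s=ctrl.read_state();print(s["eef_pos"],s["wrist_force"])
p,d=ctrl.snapshot("side");cv2.imwrite("pics/side5.png",p)
cv2.imwrite("pics/side5c.png",cv2.resize(p[130:250,180:330],None,fx=5,fy=5,interpolation=2))
E
```

```text
clock: 3.8
eef_pos: [0.52, 0.1722, 0.0585]
orientation: [-3.128, -0.266, -0.004]
wrist_force: [-2.4, 1.9, 9.3]
opening: 0.0004
[0.52003572 0.17224546 0.0584911 ] [-2.3532272   1.91513638  9.26324577]
```

View pics/side5c.png

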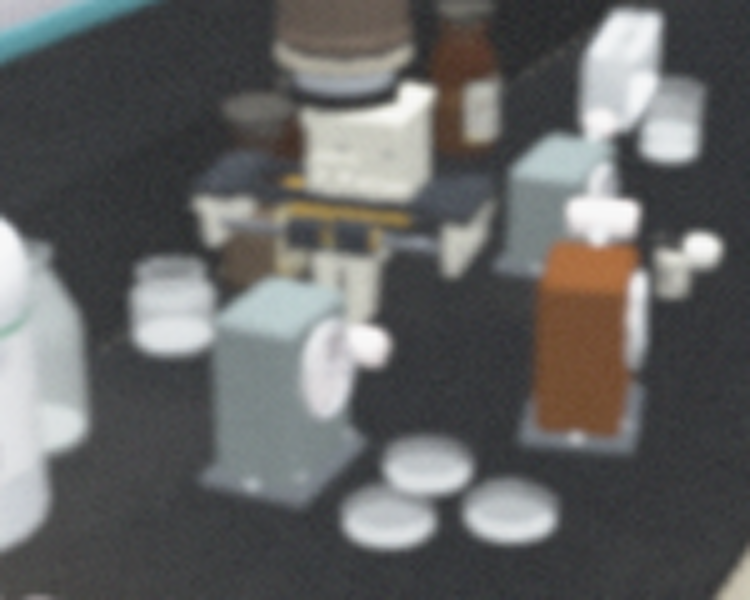

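The tip is at z = 58.5 mm and the force is 9.3 N, well above the 2–4 N spring, so the lever is on its lower stop. I release and check the pointer.

```bash
python3 -m crank '0 0 0 -0.03 0; 0 0 0 -0.06 0; 0 0 0 -0.09 0; 0 0 0 -0.09 0; 0 0 0 -0.09 0; 0 0 0 -0.09 0'
python3 - <<'E'
from h import *
import cv2
p,d=ctrl.snapshot("side");cv2.imwrite("pics/side6.png",p)
a=cv2.resize(p[165:225,215:265],None,fx=9,fy=9,interpolation=2)
b=cv2.resize(cv2.imread("pics/side4.png")[165:225,215:265],None,fx=7,fy=9,interpolation=2)
cv2.imwrite("pics/side6c.png",np.hstack([b,a]))
E
```

```text
clock: 4.45
eef_pos: [0.5183, 0.171, 0.1464]
orientation: [3.13, 0.265, -0.001]
wrist_force: [-0.4, 0.5, -0.2]
opening: 0.0003
```

View pics/side6c.png

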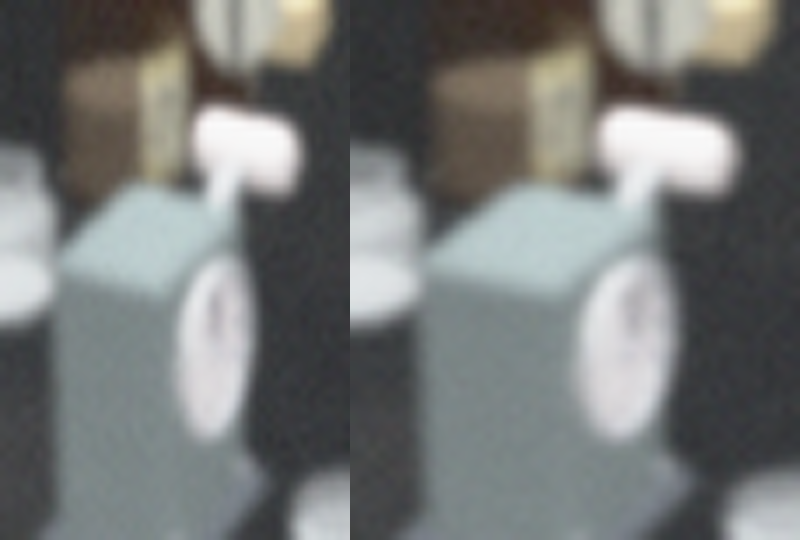

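The lever is fully back up, and the pointer has moved a little to the right of its first position (dark mark near (635,300), dial centre 627). I make the second stroke, with the same depth.

```bash
python3 -m crank '0 0 0 0.02 0; 0 0 0 0.04 0; 0 0 0 0.06 0; 0 0 0 0.075 0; 0 0 0 0.085 0; 0 0 0 0.09 0; 0 0 0 0.09 0; 0 0 0 0.09 0'
python3 -m crank '0 0 0 -0.03 0; 0 0 0 -0.06 0; 0 0 0 -0.09 0; 0 0 0 -0.09 0; 0 0 0 -0.09 0; 0 0 0 -0.09 0'
python3 - <<'E'
from h import *
import cv2
L=[]
for i in range(3):
    p,d=ctrl.snapshot("side");L.append(p.astype(float))
p=np.mean(L,0).astype(np.uint8)
cv2.imwrite("pics/side7.png",p)
f=lambda q:cv2.resize(q[165:225,215:265],None,fx=7,fy=9,interpolation=2)
cv2.imwrite("pics/side7c.png",np.hstack([f(cv2.imread("pics/side6.png")),f(p)]))
E
```

```text
clock: 5.3
eef_pos: [0.5184, 0.1713, 0.058]
orientation: [-3.129, -0.265, 0.001]
wrist_force: [-7.0, -0.4, 22.5]
opening: 0.001
clock: 5.9
eef_pos: [0.5179, 0.1708, 0.1457]
orientation: [3.13, 0.265, -0.003]
wrist_force: [0.4, 0.2, -0.6]
opening: 0.0004
```

View pics/side7c.png

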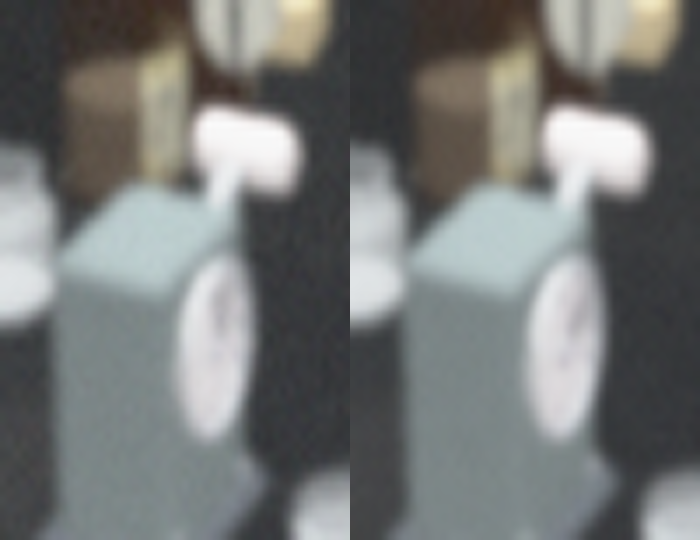

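The second stroke registered: the force reached the stop and the pointer moved further clockwise, with its tip now near (580,320). Now the third stroke, lifting clear afterwards and moving back for a dial check.

```bash
python3 -m crank '0 0 0 0.02 0; 0 0 0 0.04 0; 0 0 0 0.06 0; 0 0 0 0.075 0; 0 0 0 0.085 0; 0 0 0 0.089 0; 0 0 0 0.089 0; 0 0 0 0.089 0'
python3 -m crank '0 0 0 -0.03 0; 0 0 0 -0.06 0; 0 0 0 -0.1 0; 0 0 0 -0.14 0; 0 -0.04 0.02 -0.17 0; 0 -0.08 0.04 -0.17 0; 0 -0.12 0.04 -0.17 0; 0 -0.16 0.04 -0.17 0; 0 -0.16 0.04 -0.17 0;0 -0.16 0.04 -0.17 0'
python3 - <<'E'
from h import *
import cv2
L=[]
for i in range(3):
    p,d=ctrl.snapshot("side");L.append(p.astype(float))
p=np.mean(L,0).astype(np.uint8)
cv2.imwrite("pics/side8.png",p)
f=lambda q:cv2.resize(q[165:225,215:265],None,fx=7,fy=9,interpolation=2)
cv2.imwrite("pics/side8c.png",np.hstack([f(cv2.imread("pics/side7.png")),f(p)]))
s=ctrl.read_state();print(s["eef_pos"])
p,d=ctrl.snapshot("wrist");cv2.imwrite("pics/wrist8.png",p)
E
```

```text
clock: 6.85
eef_pos: [0.5185, 0.1713, 0.0584]
orientation: [-3.13, -0.265, 0.001]
wrist_force: [-4.0, 1.1, 10.3]
opening: 0.0005
clock: 7.85
eef_pos: [0.3673, 0.1047, 0.2281]
orientation: [-3.129, -0.266, -0.001]
wrist_force: [0.4, 0.5, 0.5]
opening: 0.0004
[0.36873139 0.10493102 0.22790062]
```

View pics/side8c.png

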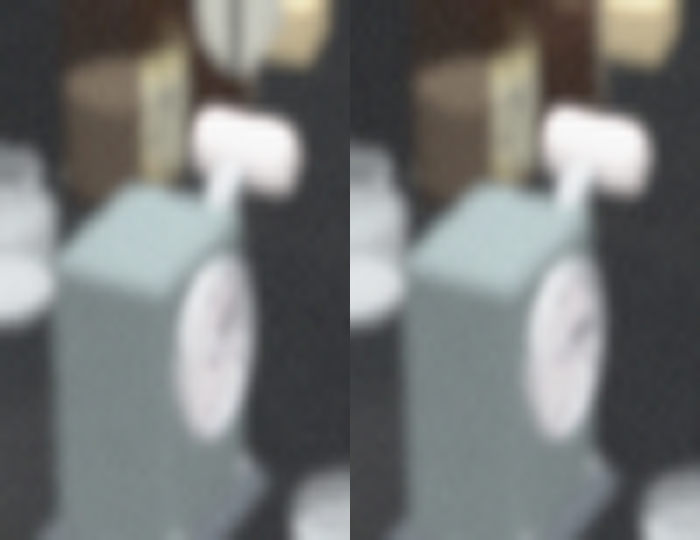

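View pics/wrist8.png

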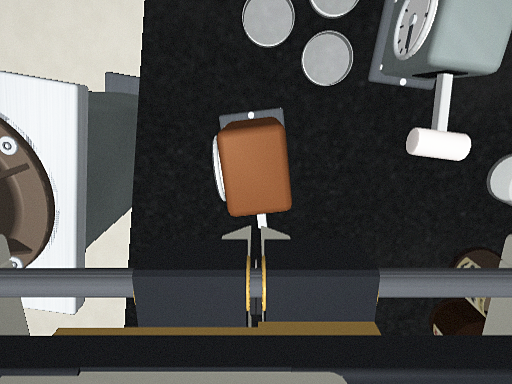

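The third stroke also reached the stop (10.3 N at z = 58.4 mm). The lever is up and the robot is clear. The tall dial is visible at (413,25) in the wrist view, so I'll enlarge it.

Run:
```python
import cv2
p=cv2.imread("pics/wrist8.png");cv2.imwrite("pics/w8c.png",cv2.resize(p[0:90,370:470],None,fx=6.6,fy=6.6,interpolation=2))
```

```text
(no output)
```

View pics/w8c.png

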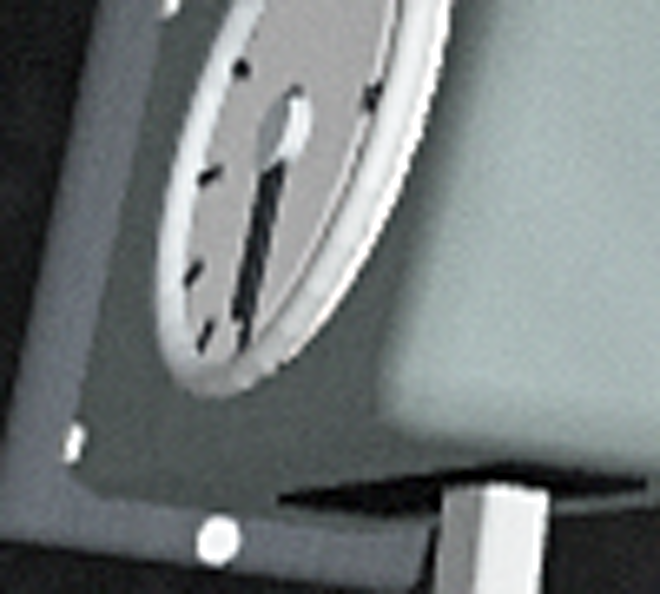

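The pointer lies horizontally towards the lever side, on the mark at crop (245,340), which is the third mark. The lever is up and the robot touches nothing, so I hand in.

```bash
python3 -c "
from workcell import ctrl
print(ctrl.hand_in())"
```

```text
the job is handed in; nothing more can be done
None
```

I pressed the tall grey counter's crossbar lever down to its stop three times with the shut fingers, let it spring back up after each stroke, and handed the job in. The hand-in gives no verdict.

- **Strokes:** at the bottom of each one the fingertip was at about z = 58 mm. The upward force was 9, 22 and 10 N, well above the 2–4 N spring, so each stroke reached the lower stop.
- **Pointer:** the last enlarged wrist view shows it on the third mark, pointing horizontally towards the lever. The side view was too coarse to read marks, but it showed the pointer moving on clockwise after every stroke.
- **Final state:** the lever is back up, and the gripper is clear at z ≈ 0.23 m with about 0.5 N on the wrist. The clock read 7.85 s after the last move.
- **Other counters:** I never went near the low counter or the yellow look-alike. I parked above the brown one without touching it.
- **What went wrong:** one wrist-camera look was from the wrong side and hid the bar, so I had to take it again. No check failed or disagreed with another.

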